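# Gauge the domed sample holders, load the good ones, reject the oversize

### The job

The two domed sample holders on the blue mat have come back with re-coated bases, and one that came out oversize would jam in the diffractometer. One at a time, lower each gently into the green-banded ring gauge and let go: if it slides down to the floor of the gauge by its own weight, put it into any free pocket of the sample stick, and if it stays up on the ring, put it into the red reject tray, before you take the next. Never force a holder or let it drop, stand each one flat and upright in its place, and leave the holders already in the stick and everything else on the bench alone.

Things in the scene. Friction and masses are not known exactly. Their poses are not given: they have to be found in the camera images.
- holder_a_mid (a point): one of two unsorted domed sample holders on the blue mat: aluminium base disc 50 to 54 in diameter (only the gauge tells), 8 high, lower edge chamfered 2; on it a clear dome 34 in diameter with a blue seal ring, its side straight from 8 to 38 above the underside: the part to grasp, at any yaw. 42 high, about 80 g. This point: on its axis, half-way up, 21 above the underside; z up
- holder_b_mid (a point): one of two unsorted domed sample holders on the blue mat: aluminium base disc 50 to 54 in diameter (only the gauge tells), 8 high, lower edge chamfered 2; on it a clear dome 34 in diameter with a blue seal ring, its side straight from 8 to 38 above the underside: the part to grasp, at any yaw. 42 high, about 80 g. This point: on its axis, half-way up, 21 above the underside; z up
- gauge_floor (a point): centre of the bore's floor in the steel go ring gauge (green band, black base plate 120 square), fixed; 10 above the bench. Bore 52 in diameter, 12 deep; the ring, 78 in diameter, has its flat top 12 above this point, nothing above it; polished, with a 1.5 lead-in. A fitting holder sinks to the floor by itself (its mid point 21 above this point); an oversize one stays up (30 to 33). z up
- pocket0 (a point): pocket 0, already holds a holder at the start: centre of its floor, 18 above the bench. The sample stick is a fixed grey bar, 330 along its y, 72 along x, top 22 above the bench, with five round pockets 55 in diameter and 4 deep, 64 apart, numbered along +y. Neighbouring domes leave little room along y: keep the fingers across the bar, along this point's x
- pocket1 (a point): pocket 1, free at the start: centre of its floor, 18 above the bench. The sample stick is a fixed grey bar, 330 along its y, 72 along x, top 22 above the bench, with five round pockets 55 in diameter and 4 deep, 64 apart, numbered along +y. Neighbouring domes leave little room along y: keep the fingers across the bar, along this point's x
- pocket2 (a point): pocket 2, free at the start: centre of its floor, 18 above the bench. The sample stick is a fixed grey bar, 330 along its y, 72 along x, top 22 above the bench, with five round pockets 55 in diameter and 4 deep, 64 apart, numbered along +y. Neighbouring domes leave little room along y: keep the fingers across the bar, along this point's x
- pocket3 (a point): pocket 3, already holds a holder at the start: centre of its floor, 18 above the bench. The sample stick is a fixed grey bar, 330 along its y, 72 along x, top 22 above the bench, with five round pockets 55 in diameter and 4 deep, 64 apart, numbered along +y. Neighbouring domes leave little room along y: keep the fingers across the bar, along this point's x
- pocket4 (a point): pocket 4, free at the start: centre of its floor, 18 above the bench. The sample stick is a fixed grey bar, 330 along its y, 72 along x, top 22 above the bench, with five round pockets 55 in diameter and 4 deep, 64 apart, numbered along +y. Neighbouring domes leave little room along y: keep the fingers across the bar, along this point's x
- reject_tray_in (a point): centre of the inner floor of the red reject tray, 3 above the bench; fixed, open, empty, 140 (x) by 180 (y) outside, walls 3 thick and 22 high; x and y along its sides, z up
- loaded_1_mid (a point): a holder of the same kind, already checked, standing in pocket 0 of the stick; not to be disturbed. This point is on its axis, half-way up, 21 above its underside
- loaded_2_mid (a point): a holder of the same kind, already checked, standing in pocket 3 of the stick; not to be disturbed. This point is on its axis, half-way up, 21 above its underside
- mortar: white ceramic mortar bowl, 84 dia, 42 high; a bystander standing on the bench, not to be disturbed. Origin: centre of its underside
- jar: amber sample jar with blue cap, 48 dia, 55 high; a bystander standing on the bench, not to be disturbed. Origin: centre of its underside
- vial: small clear vial with black cap, 28 dia, 60 high; a bystander standing on the bench, not to be disturbed. Origin: centre of its underside
- spatula: thin steel lab spatula, 167 long, lying flat; a bystander standing on the bench, not to be disturbed. Origin: centre of its underside
- tweezers: steel tweezers, 125 long, lying flat; a bystander standing on the bench, not to be disturbed. Origin: centre of its underside
- driver: screwdriver with yellow handle, 160 long, lying flat; a bystander standing on the bench, not to be disturbed. Origin: centre of its underside
Not all that is in view belongs to the job. Leave any pink look-alike of the part that bears holder_b_mid alone. Leave any yellow look-alike of the part that bears holder_a_mid alone.

How it is judged:
By the outcome, as a careful person would: the job done as asked, in the order asked, and still so for the second after the job is handed in, with the robot touching nothing.
It also fails if it takes over 66 s, if anything falls off the work surface, if the arm or the gripper's body presses on something with over 40 N, if the wrist force passes 120 N, or if a joint passes its speed limit or range.

### The arm

A 7-joint arm with a two-finger parallel gripper is mounted at the origin on the work surface. World frame = base frame: x ahead of the robot, y to its left, z up, the work surface at z = 0. Lengths are in m, angles in degrees, forces in N, time in s.
With the tool pointing down it reaches from about 0.425 to 0.875 m from the base axis. Payload 9.9 kg.
Tool frame: the origin (TCP) lies at the very end of the fingers, on their centre line; the grasp point (between the pads) lies 19 mm behind it; z points along the fingers, y is the direction in which the jaws open and shut (so a half turn about z gives the same grasp; the last joint's range is limited). The gripper opens to 85 mm and grips with 20 to 120 N. Pads are 22 mm wide; open, the fingers measure 114 mm over their backs; the gripper's body (76 mm by 85 mm) begins 54 mm behind the grasp point. The pads swing forward as they close: fully open they stand 13 mm farther back than shut.
Start: joints at [66.99, 32.985, 1.427, 82.34, -0.859, 64.687, -3.237], TCP at [0.211, -0.641, 0.2] pointing down, gripper open.
Joint ranges: [-157.87, 157.87], [-19.46, 123.44], [-87.15, 90], [11.01, 140.99], [-62.26, 242.26], [9.8, 113.94], [-161.44, 161.44]. Speed limits (degrees/s): [127.2, 127.2, 172.46, 172.46, 180, 180, 180].

### API

Orientations are given as [roll, pitch, yaw] about the fixed x, y, z axes, in that order (R = Rz(yaw) Ry(pitch) Rx(roll)).
In Python, from station import arm, optics gives the robot as it stands. The module is installed in compiled form; this text tells all that it offers.
- The arm moves only by the shell command python3 -m handwheel 'ROWS'. ROWS is JSON, one flat list of numbers, 5 for each row, row after row: the shift along the world's x, y, z in mm, then the turn about the world's z in degrees, then the opening, from -1 (shut) to 1 (fully open). A call has 1 to 20 rows; each row is the pose to reach, as a shift and turn from the pose commanded when the call began; what a row does not reach only later rows make up. A row lasts 1/12 s, in which the tool goes at most 41.7 mm and 7.16 degrees, less where a joint would pass 70% of its speed; a pose out of reach is approached as far as the arm can. A call with a gripper value outside its range is refused whole. The fingers move at their own pace and stop on an object; the grip force is fixed at half the most. Time passes only in rows, so rows that repeat a pose let the fingers close. It gives the time, the measured TCP pose, the force and the opening at its end, in the units of the state.
- arm.get_obs(): the state, without advancing time (a new reading comes with each control period).
- optics.capture(name): name is "side" or "top"; returns the picture (480x640x3 uint8, red, green, blue); there is no depth.
- optics.get_calibration(name): a dict with "camera_matrix" (3x3 intrinsics, pixels), "xyz" and "rotation" of the camera in the world. Camera axes: x right, y down, z forward; pixel columns grow to the right and rows downward; lengths in m; the calibration is good to about 2 mm. A picture is of the moment at which its call begins. get_calibration takes no time and is no camera call.
- arm.hand_in(): hands the job in, once; it reports no verdict.
The state is a dict: "time_s": time; "qpos": joint angles; "joint_velocities": joint speeds; "tau": joint torques, N m; "tcp_pos": TCP position; "tcp_rot": TCP orientation; "contact_force": force on the tool from outside, world axes, zero at the start; "ft_torque": the same for the moment, N m; "width": finger opening in m.
Only numpy, scipy, OpenCV 4.12 (cv2) and the standard library are available. Lean on these libraries where they do the work, as an engineer would, in place of code of your own. Each camera call takes 0.05 s, during which the arm holds its last target. There are 200 camera calls.

## Working session

There is one attempt and no reset: what is moved stays moved. The work goes in short steps, Python scripts to look and compute and a shell command to move; the robot and the scene stay as the last step left them, time stands still between calls to the robot, and variables do not carry over. Pictures are saved under pics/ and viewed, on a budget of 10 in all, crops included, one or two more only if the job needs it, and the job is handed in when it is done.

```bash
mkdir -p pics; python3 - <<'E'
from station import arm, optics
import cv2
for n in ("side","top"):
    im=optics.capture(n); cv2.imwrite(f"pics/{n}0.png",im[:,:,::-1])
    c=optics.get_calibration(n); print(n,c)
print(arm.get_obs())
E
```

```text
side {'camera_matrix': array([[534.24706911,   0.        , 315.90815328],
       [  0.        , 534.24706911, 244.21398047],
       [  0.        ,   0.        ,   1.        ]]), 'xyz': array([0.08217748, 1.17857706, 0.80429098]), 'rotation': array([-121.80547343,    0.16901441, -156.51500651])}
top {'camera_matrix': array([[470.79495494,   0.        , 316.95418511],
       [  0.        , 470.79495494, 234.44575377],
       [  0.        ,   0.        ,   1.        ]]), 'xyz': array([0.4529471 , 0.01473554, 1.10663632]), 'rotation': array([-1.74110770e+02,  1.61009800e-01, -9.05432646e+01])}
{'time_s': 0.1, 'qpos': array([66.98891771, 33.0281802 ,  1.42480834, 82.37859476, -0.85827135,
       64.68867916, -3.23431587]), 'joint_velocities': array([ 0.06065125, -0.14957724,  0.01554415, -0.19280254, -0.03362709,
       -0.01661976, -0.02392323]), 'tau': array([ 5.01278715e-03, -7.67303610e+01,  2.25738533e+00, -2.86601543e+01,
        1.58101291e-02,  8.75592552e-03,  1.34217944e-05]), 'tcp_pos': array([ 0.21078501, -0.64078365,  0.19964409]), 'tcp_rot': array([-1.79915344e+02,  5.99742109e-03,  1.82140202e+01]), 'contact_force': array([-0.46952123,  0.34478117,  0.5296634 ]), 'ft_torque': array([ 0.00078897, -0.01317684,  0.00612372]), 'width': 0.08552232821464809}
```

View pics/top0.png

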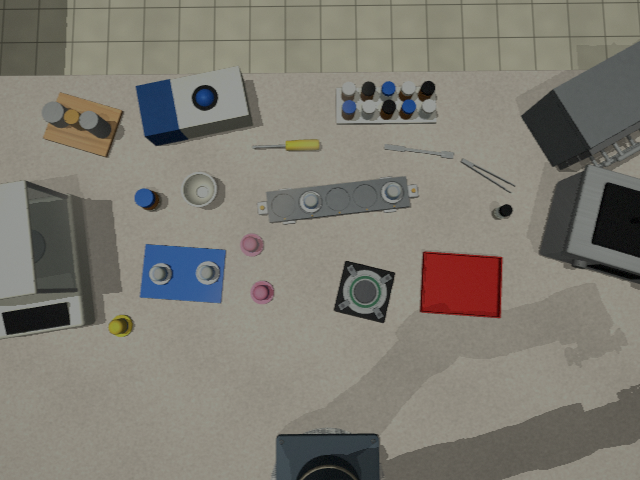

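View pics/side0.png

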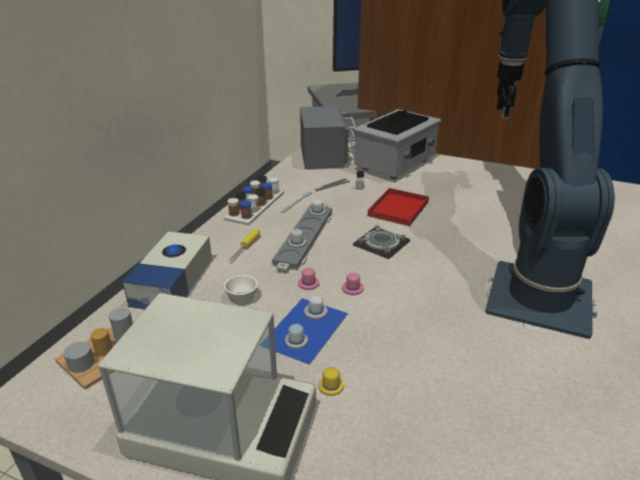

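```bash
cat > h.py <<'E'
import numpy as np, cv2
from scipy.spatial.transform import Rotation as R
from station import arm, optics
def cam(n):
    c=optics.get_calibration(n); return c['camera_matrix'],np.array(c['xyz']),R.from_euler('xyz',c['rotation'],degrees=True).as_matrix()
def proj(n,p):
    K,t,r=cam(n); q=K@(r.T@(np.array(p,float)-t)); return q[:2]/q[2]
def ray(n,uv):
    K,t,r=cam(n); return t, r@np.linalg.inv(K)@np.array([uv[0],uv[1],1.])
def onz(n,uv,z):
    t,d=ray(n,uv); return t+d*(z-t[2])/d[2]
def tri(uvt,uvs):
    (a,d),(b,e)=ray('top',uvt),ray('side',uvs)
    s=np.linalg.lstsq(np.c_[d,-e],b-a,rcond=None)[0]
    p,q=a+d*s[0],b+e*s[1]; return (p+q)/2,np.linalg.norm(p-q)
def mosaic(src,boxes,k,out):
    # boxes: list of rows of (x0,y0,w,h)
    im=cv2.imread(src)
    rows=[np.hstack([cv2.resize(im[y:y+h,x:x+w],None,fx=k,fy=k,interpolation=cv2.INTER_CUBIC) for x,y,w,h in r]) for r in boxes]
    cv2.imwrite(out,np.vstack(rows)); print(rows[0].shape)
E
python3 - <<'E'
from h import *
print(proj('top',[.211,-.641,.2]),proj('side',[.211,-.641,.2]),proj('top',[0,0,0]),proj('side',[0,0,0]))
for n,uv in dict(hA=(160,273),hB=(207,272),pk=(311,201),pk2=(392,191),gauge=(365,292),tray=(461,285)).items(): print(n,onz('top',uv,.03))
mosaic('pics/top0.png',[[(140,240,90,65),(330,255,70,65)],[(255,170,160,60)]],5,'pics/topc.png')
mosaic('pics/side0.png',[[(270,285,80,75),(350,215,65,75)],[(265,185,70,90),(360,180,75,90)]],5,'pics/sidec.png') 
E
```

```text
[672.027818   410.39030123] [498.67524513 125.74871633] [326.84061718 486.27585725] [538.50196719 296.95799668]
hA [0.47908753 0.375679   0.03      ]
hB [0.48033865 0.2683986  0.03      ]
pk [0.64203037 0.02975914 0.03      ]
pk2 [ 0.66365064 -0.15835374  0.03      ]
gauge [ 0.43164172 -0.09109242  0.03      ]
tray [ 0.44537199 -0.30943532  0.03      ]
(325, 800, 3)
(375, 725, 3)
```

```bash
python3 - <<'E'
from h import *
mosaic('pics/top0.png',[[(140,242,90,60),(330,262,70,60)],[(255,172,160,56)]],5,'pics/topc.png')
mosaic('pics/side0.png',[[(270,290,80,60),(350,220,70,60)],[(270,195,75,80),(360,180,75,80)]],4,'pics/sidec.png') 
E
```

```text
(300, 800, 3)
(240, 600, 3)
```

View pics/topc.png

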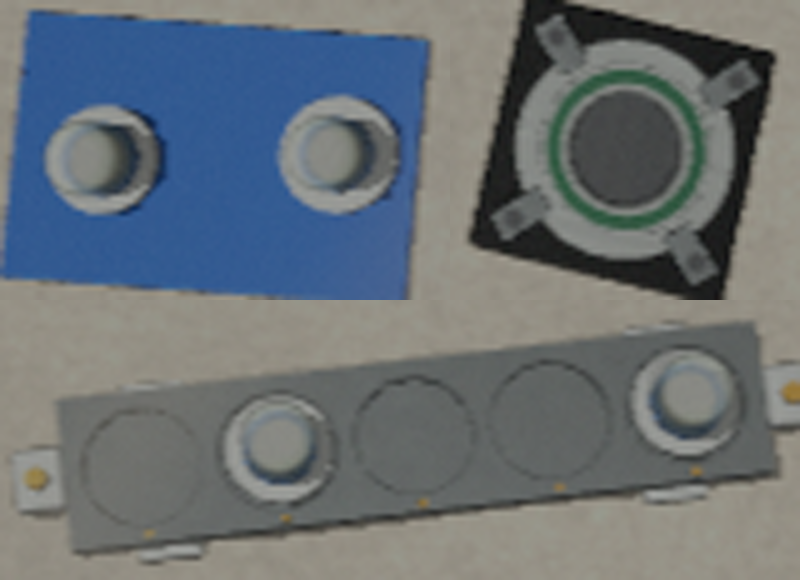

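View pics/sidec.png

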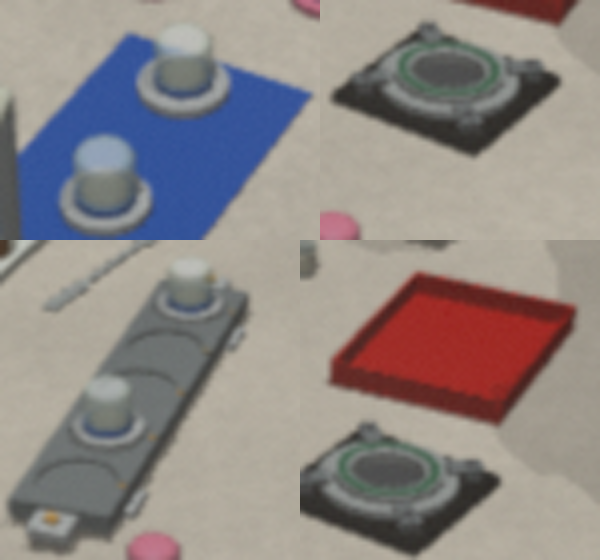

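```bash
python3 - <<'E'
from h import *
def T(x,y):
    if y<300:
        return ((x+.5)/5-.5+140, (y+.5)/5-.5+242) if x<450 else ((x-450+.5)/5-.5+330,(y+.5)/5-.5+262)
    return ((x+.5)/5-.5+255,(y-300+.5)/5-.5+172)
def S(x,y):
    if y<240: return ((x+.5)/4-.5+270,(y+.5)/4-.5+290) if x<320 else ((x-320+.5)/4-.5+350,(y+.5)/4-.5+220)
    return ((x+.5)/4-.5+270,(y-240+.5)/4-.5+195) if x<300 else ((x-300+.5)/4-.5+360,(y-240+.5)/4-.5+180)
P=dict(A_base=((103.5,159),(106,196)),B_base=((339,155),(183.5,84)),A_dome=((93,158),(104,148)),B_dome=((330,153),(184,38)),
 gauge=((627,150),(448,69)),L2dome=((278,443),(108,388)),L1dome=((692,393),(190,268)),L2base=((277,448),(107,420)),L1base=((689,402),(191,298)))
for k,(a,b) in P.items():
    p,e=tri(T(*a),S(*b)); print(k,np.round(p*1000,1),'miss',round(e*1000,1))
for k,a,z in [('A',(103.5,159),.008),('B',(339,155),.008),('gauge',(627,150),.022),('p4',(140,467),.022),('p2',(415,435.5),.022),('p1',(549,420),.022),('L2',(277,448),.026),('L1',(689,402),.026)]:
    print(k,np.round(onz('top',T(*a),z)*1000,1))
print('stickdir',[np.round(onz('top',T(*a),.022)*1000,1) for a in ((58,399),(752,322),(75,552),(777,472))])
im=cv2.imread('pics/top0.png'); hsv=cv2.cvtColor(im,cv2.COLOR_BGR2HSV)
g=cv2.inRange(hsv,(45,80,30),(90,255,255)); g[:, :330]=0; g[:,400:]=0;g[:255]=0;g[325:]=0
ys,xs=np.nonzero(g); print(len(xs),cv2.fitEllipse(np.c_[xs,ys].astype(np.float32)))
r=cv2.inRange(hsv,(0,150,60),(6,255,255)); r[:, :410]=0;c=max(cv2.findContours(r,0,1)[0],key=cv2.contourArea);b=cv2.boxPoints(cv2.minAreaRect(c))
print('tray',[np.round(onz('top',u,.022)*1000) for u in b])
# base discs: against blue mat -> contour of non-blue inside mat
m=cv2.inRange(hsv,(100,120,60),(120,255,255)); 
for x0,x1 in((145,180),(190,222)):
    s=255-m[255:292,x0:x1]; s=cv2.morphologyEx(s,cv2.MORPH_CLOSE,np.ones((5,5),np.uint8))
    cs=max(cv2.findContours(s,0,1)[0],key=cv2.contourArea); print(cv2.minEnclosingCircle(cs),x0,cv2.fitEllipse(cs))
print(proj('side',[.211,-.641,.2]))
E
```

```text
A_base [478.5 381.9   9.2] miss 0.3
B_base [479.4 272.9   6.6] miss 0.2
A_dome [479.6 377.2  39.1] miss 2.5
B_dome [480.  269.7  38.2] miss 0.5
gauge [432.5 -92.2  19. ] miss 0.3
L2dome [640.3  31.5  54.9] miss 1.6
L1dome [ 660.6 -156.6   54.9] miss 0.1
L2base [642.   32.2  29.1] miss 0.5
L1base [ 661.5 -159.7   27.4] miss 0.6
A [478.7 382.3   8. ]
B [479.5 272.6   8. ]
gauge [432.4 -91.9  22. ]
p4 [634.7  96.2  22. ]
p2 [648.3 -32.3  22. ]
p1 [655.  -94.9  22. ]
L2 [642.3  32.1  26. ]
L1 [ 662.1 -159.9   26. ]
stickdir [array([667.2, 134.5,  22. ]), array([ 700.6, -191. ,   22. ]), array([595. , 126.4,  22. ]), array([ 629.3, -200.6,   22. ])]
173 ((364.809814453125, 291.39410400390625), (28.993541717529297, 29.625194549560547), 153.53248596191406)
tray [array([ 385., -214.,   22.]), array([ 524., -228.,   22.]), array([ 510., -413.,   22.]), array([ 371., -397.,   22.])]
((15.0, 18.33333396911621), 11.494060516357422) 145 ((15.077770233154297, 18.467185974121094), (21.294174194335938, 22.335369110107422), 78.90596771240234)
((18.19230842590332, 17.5), 13.277409553527832) 190 ((17.801776885986328, 17.467302322387695), (22.943307876586914, 25.313018798828125), 85.09019470214844)
[498.67524513 125.74871633]
```

```bash
python3 -m handwheel '[340,340,0,78,1,340,340,0,78,1,340,340,0,78,1,340,340,0,78,1,340,340,0,78,1,340,340,0,78,1,340,340,0,78,1,340,340,0,78,1,340,340,0,78,1,340,340,0,78,1,340,340,0,78,1,340,340,0,78,1,340,340,0,78,1]'
```

```text
time_s: 1.18
tcp_pos: [0.5552, -0.2945, 0.2001]
tcp_rot: [179.9, -0.2, 96.7]
contact_force: [-0.2, 1.3, -0.1]
width: 0.0853
```

```bash
python3 -m handwheel '[-72,682,-60,0,1,-72,682,-60,0,1,-72,682,-60,0,1,-72,682,-60,0,1,-72,682,-60,0,1,-72,682,-60,0,1,-72,682,-60,0,1,-72,682,-60,0,1,-72,682,-60,0,1,-72,682,-60,0,1,-72,682,-60,0,1,-72,682,-60,0,1,-72,682,-60,0,1,-72,682,-60,0,1,-72,682,-60,0,1,-72,682,-60,0,1,-72,682,-60,0,1,-72,682,-60,0,1,-72,682,-60,0,1,-72,682,-60,0,1]'; python3 - <<'E'
from h import *
o=arm.get_obs(); print(o['tcp_pos'],o['tcp_rot'],o['qpos'])
im=optics.capture('side'); cv2.imwrite('pics/s1.png',im[:,:,::-1])
im=optics.capture('top'); cv2.imwrite('pics/t1.png',im[:,:,::-1])
p=o['tcp_pos'];print(proj('side',p),proj('top',p), arm.get_obs()['tcp_pos'])
a=cv2.imread('pics/s1.png')[180:360,200:400]; b=cv2.imread('pics/t1.png')[180:360,70:270]
cv2.imwrite('pics/c1.png',np.hstack([cv2.resize(x,(400,360),interpolation=2) for x in(a,b)]))
E
```

```text
time_s: 2.85
tcp_pos: [0.4793, 0.3792, 0.1399]
tcp_rot: [-180.0, 0.1, 96.1]
contact_force: [0.4, -0.1, 0.7]
width: 0.0857
[0.47932459 0.37922446 0.13993408] [-1.79971093e+02  9.31785116e-02  9.61383236e+01] [-27.00726612  32.22522615 -25.03705055  96.33722597  16.03406932
  55.0917893  -51.78901012]
[294.81334242 289.98559252] [140.33690834 271.76637122] [0.47975661 0.37880386 0.1403486 ]
```

View pics/c1.png

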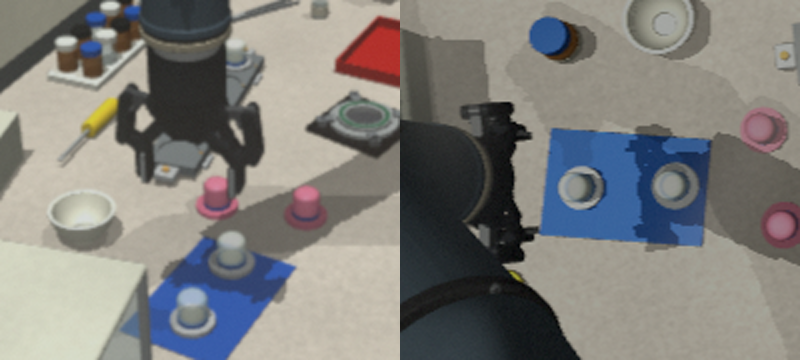

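```bash
python3 - <<'E'
from h import *
print(tri((135.5,270.5),(294.5,273.5)),tri((137.5,271),(294.5,275.5)))
for dx in(-.0425,.0425): print(proj('side',[.479+dx,.379+dx*.1,.153]),proj('top',[.479+dx,.379+dx*.1,.153]))
a=cv2.imread('pics/s1.png')[220:300,250:340]; b=cv2.imread('pics/t1.png')[220:320,95:145]
cv2.imwrite('pics/c2.png',np.hstack([cv2.resize(a,(540,480),interpolation=2),cv2.resize(b,(240,480),interpolation=2)]))
E
```

```text
(array([0.48104468, 0.3745381 , 0.17805089]), np.float64(0.00038884388937268335)) (array([0.48095716, 0.37318805, 0.17205175]), np.float64(0.002016192730863404))
[314.57542849 288.59526391] [139.5002164  292.92789833]
[275.52346346 281.2012522 ] [136.54065005 250.811026  ]
```

View pics/c2.png

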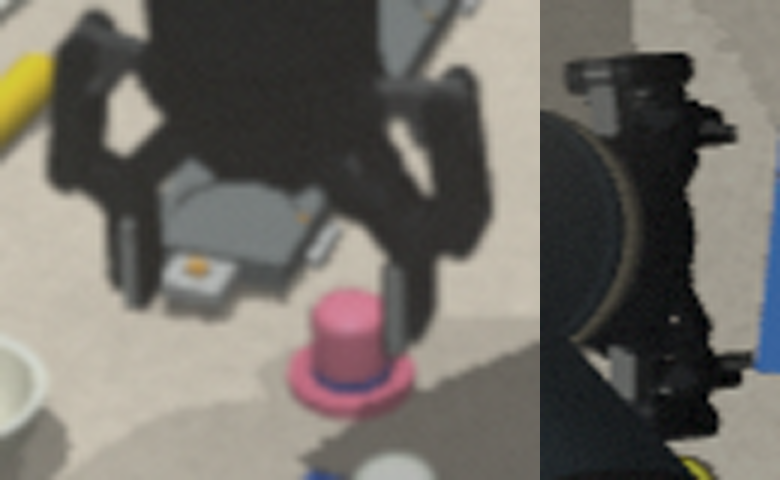

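```bash
python3 -m handwheel '[0,1,-40,0,1,0,1,-80,0,1,0,1,-105,0,1,0,1,-115,0,1,0,1,-115,0,1,0,1,-115,0,1]'; python3 - <<'E'
from h import *
im=optics.capture('side'); cv2.imwrite('pics/s2.png',im[:,:,::-1])
o=arm.get_obs(); print(o['tcp_pos'],o['tcp_rot'])
im=optics.capture('top'); cv2.imwrite('pics/t2.png',im[:,:,::-1])
p=o['tcp_pos'];print(proj('side',p),proj('top',p))
a=cv2.imread('pics/s2.png')[270:360,245:345]; b=cv2.imread('pics/t2.png')[230:320,115:180]
cv2.imwrite('pics/c3.png',np.hstack([cv2.resize(a,(480,432),interpolation=2),cv2.resize(b,(312,432),interpolation=2)]))
E
```

```text
time_s: 3.45
tcp_pos: [0.4796, 0.3815, 0.0262]
tcp_rot: [180.0, -0.0, 96.1]
contact_force: [-0.5, 0.3, 0.7]
width: 0.0854
[0.47999803 0.38220527 0.02705033] [ 1.79896754e+02 -7.31050340e-02  9.61587065e+01]
[295.17738308 332.31540006] [157.59080956 272.65543538]
```

View pics/c3.png

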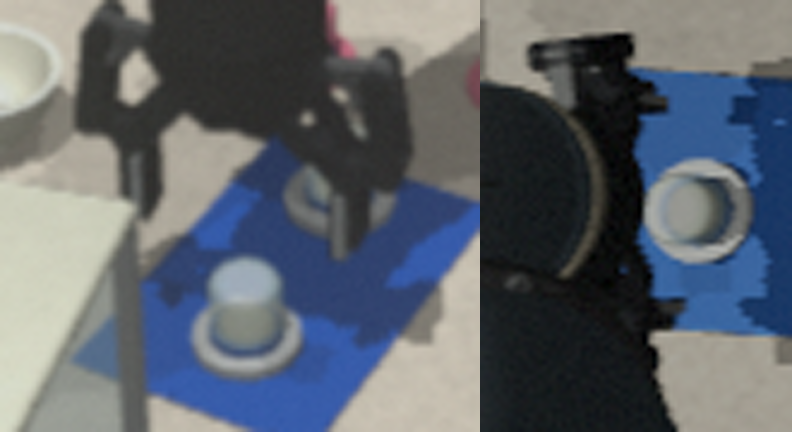

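```bash
python3 - <<'E'
from h import *
from scipy.optimize import least_squares
# unknown tip pose: centre (x,y,z), assume top sees -y edge bottom tip (y-w), side sees bottom tip near +y edge (y+w)
def fit(tL,tR,sL,sR,w):
    u=np.array([.994,.106,0])
    def f(q):
        c=q[:3];h=q[3];n=np.array([-.106,.994,0])*w
        r=[]
        for s,t,sd in((1,tL,sL),(-1,tR,sR)):
            r+=list(proj('top',c+s*h*u-n)-t)+list(proj('side',c+s*h*u+n)-sd)
        return r
    s=least_squares(f,[.48,.38,.05,.045]); return np.round(s.x*1000,1),round(np.abs(s.fun).max(),1)
for w in(0,.005,.011):
    print(fit((135.6,247.5),(138.7,296),(272.5,271.3),(316.7,278.3),w),fit((152.5,251.9),(155.6,294.6),(275.2,314.8),(315.8,323.8),w))
E
```

```text
(array([480.3, 373.3, 174. ,  48. ]), np.float64(0.9)) (array([479.2, 378.8,  61.2,  46.9]), np.float64(0.8))
(array([478.5, 375.7, 179.7,  47.6]), np.float64(0.5)) (array([477.4, 381.1,  67.8,  46.6]), np.float64(0.3))
(array([476.4, 378.6, 186.4,  47.2]), np.float64(0.6)) (array([475.2, 383.8,  75.6,  46.2]), np.float64(1.0))
```

```bash
python3 -m handwheel '[0,0,-10,0,1,0,0,-18,0,1,0,0,-18,0,1,0,0,-18,0,1]'; python3 - <<'E'
from h import *
im=optics.capture('side'); cv2.imwrite('pics/s3.png',im[:,:,::-1])
o=arm.get_obs(); print(o['tcp_pos'],o['tcp_rot'])
im=optics.capture('top'); cv2.imwrite('pics/t3.png',im[:,:,::-1])
p=o['tcp_pos'];print(proj('side',p),proj('top',p))
a=cv2.imread('pics/s3.png')[280:370,245:345]; b=cv2.imread('pics/t3.png')[230:320,115:180]
cv2.imwrite('pics/c4.png',np.hstack([cv2.resize(a,(480,432),interpolation=2),cv2.resize(b,(312,432),interpolation=2)]))
E
```

```text
time_s: 3.88
tcp_pos: [0.4786, 0.3815, 0.0069]
tcp_rot: [-180.0, 0.0, 96.2]
contact_force: [0.7, -0.4, -1.5]
width: 0.0851
[0.47879074 0.381771   0.0072766 ] [-1.79982261e+02  1.25402190e-02  9.62171783e+01]
[295.96829185 339.19544545] [160.64556408 273.35904504]
```

View pics/c4.png

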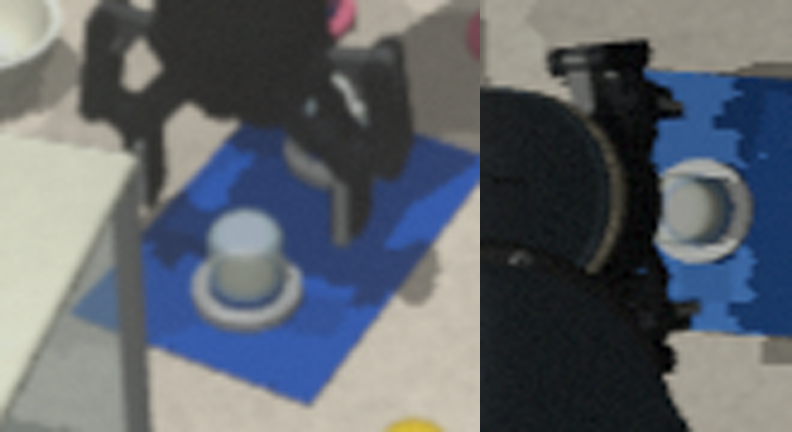

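```bash
python3 -m handwheel '[0,0,-5,0,1,0,0,-10,0,1,0,0,-15,0,1,0,0,-15,0,1]'; python3 -m handwheel '[0,0,-2,0,1,0,0,-4,0,1,0,0,-4,0,1]'; python3 - <<'E'
from h import *
im=optics.capture('side'); cv2.imwrite('pics/s4.png',im[:,:,::-1])
im=optics.capture('top'); cv2.imwrite('pics/t4.png',im[:,:,::-1])
o=arm.get_obs(); print(o['tcp_pos'],o['contact_force'])
a=cv2.imread('pics/s4.png')[280:370,245:345]; b=cv2.imread('pics/t4.png')[230:320,115:180]
cv2.imwrite('pics/c5.png',np.hstack([cv2.resize(a,(480,432),interpolation=2),cv2.resize(b,(312,432),interpolation=2)]))
E
```

```text
time_s: 4.32
tcp_pos: [0.4784, 0.3812, -0.0089]
tcp_rot: [-179.9, 0.1, 96.2]
contact_force: [-0.4, 0.3, -0.2]
width: 0.0855
time_s: 4.57
tcp_pos: [0.4788, 0.3817, -0.012]
tcp_rot: [-180.0, 0.0, 96.2]
contact_force: [0.5, -0.4, 0.1]
width: 0.0852
[ 0.4789224   0.38180279 -0.01160962] [ 0.16755965 -0.24409932  0.05497505]
```

```bash
python3 -m handwheel '[0,0,-2,0,1,0,0,-4,0,1,0,0,-4,0,1]'; python3 -m handwheel '[0,0,-2,0,1,0,0,-4,0,1,0,0,-4,0,1]'; python3 - <<'E'
from h import *
im=optics.capture('side'); cv2.imwrite('pics/s4.png',im[:,:,::-1])
im=optics.capture('top'); cv2.imwrite('pics/t4.png',im[:,:,::-1])
o=arm.get_obs(); print(o['tcp_pos'],o['contact_force'])
a=cv2.imread('pics/s4.png')[280:370,245:345]; b=cv2.imread('pics/t4.png')[230:320,115:180]
cv2.imwrite('pics/c5.png',np.hstack([cv2.resize(a,(480,432),interpolation=2),cv2.resize(b,(312,432),interpolation=2)]))
E
```

```text
time_s: 4.92
tcp_pos: [0.4788, 0.3816, -0.016]
tcp_rot: [-180.0, 0.0, 96.2]
contact_force: [-0.2, -0.4, 0.4]
width: 0.0855
time_s: 5.17
tcp_pos: [0.4787, 0.3816, -0.0201]
tcp_rot: [-180.0, 0.0, 96.2]
contact_force: [-0.4, 0.3, 0.1]
width: 0.0852
[ 0.47885638  0.38172967 -0.01974629] [0.39824955 0.31674162 0.10708375]
```

View pics/c5.png

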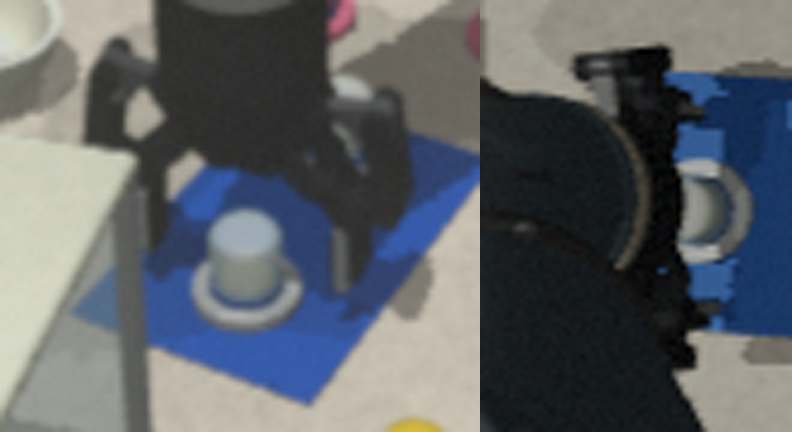

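```bash
python3 -m handwheel '[0,0,11,0,1,0,0,11,0,1,0,0,11,0,1,0,0,11,0,-1,0,0,11,0,-1,0,0,11,0,-1,0,0,11,0,-1,0,0,11,0,-1,0,0,11,0,-1,0,0,11,0,-1,0,0,11,0,-1,0,0,11,0,-1]'; python3 - <<'E'
from h import *
im=optics.capture('side'); cv2.imwrite('pics/s5.png',im[:,:,::-1])
im=optics.capture('top'); cv2.imwrite('pics/t5.png',im[:,:,::-1])
o=arm.get_obs(); print(o['tcp_pos'],o['contact_force'],o['width'])
a=cv2.imread('pics/s5.png')[280:370,245:345]; b=cv2.imread('pics/t5.png')[230:320,115:180]
cv2.imwrite('pics/c6.png',np.hstack([cv2.resize(a,(480,432),interpolation=2),cv2.resize(b,(312,432),interpolation=2)]))
E
```

```text
time_s: 6.27
tcp_pos: [0.479, 0.3819, -0.0084]
tcp_rot: [180.0, -0.0, 96.2]
contact_force: [0.0, -0.3, 4.7]
width: 0.0317
[ 0.47900801  0.38192901 -0.00838549] [-0.66188627 -0.9868172   5.05090795] 0.031753818934016485
```

View pics/c6.png

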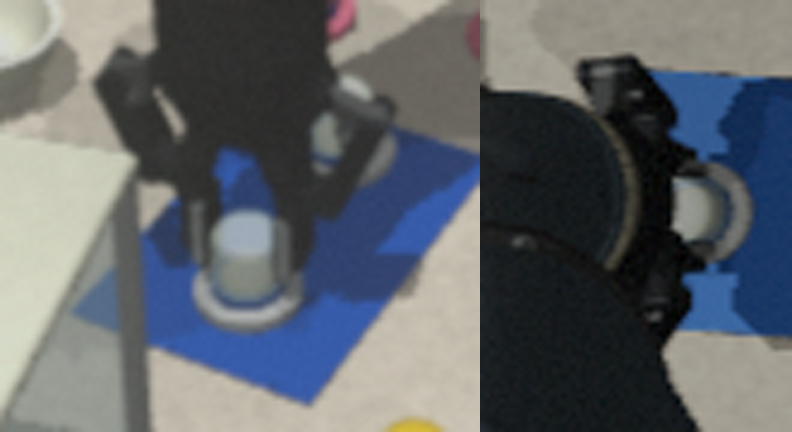

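```bash
python3 -m handwheel '[0,0,10,0,-1,0,0,30,0,-1,0,0,60,0,-1,0,0,90,0,-1,0,0,90,0,-1,0,0,90,0,-1]'; python3 - <<'E'
from h import *
im=optics.capture('side'); cv2.imwrite('pics/s6.png',im[:,:,::-1])
im=optics.capture('top'); cv2.imwrite('pics/t6.png',im[:,:,::-1])
o=arm.get_obs(); print(o['tcp_pos'],o['contact_force'],o['width'])
a=cv2.imread('pics/s6.png')[235:345,245:345]; b=cv2.imread('pics/t6.png')[225:335,95:175]
cv2.imwrite('pics/c7.png',np.hstack([cv2.resize(a,(440,484),interpolation=2),cv2.resize(b,(352,484),interpolation=2)]))
E
```

```text
time_s: 6.87
tcp_pos: [0.4798, 0.3825, 0.0834]
tcp_rot: [179.8, -0.1, 96.2]
contact_force: [0.2, 0.0, -0.9]
width: 0.0317
[0.47862904 0.3812078  0.08092645] [-0.31963836 -1.52024823 -1.16034797] 0.03176401072912911
```

View pics/c7.png

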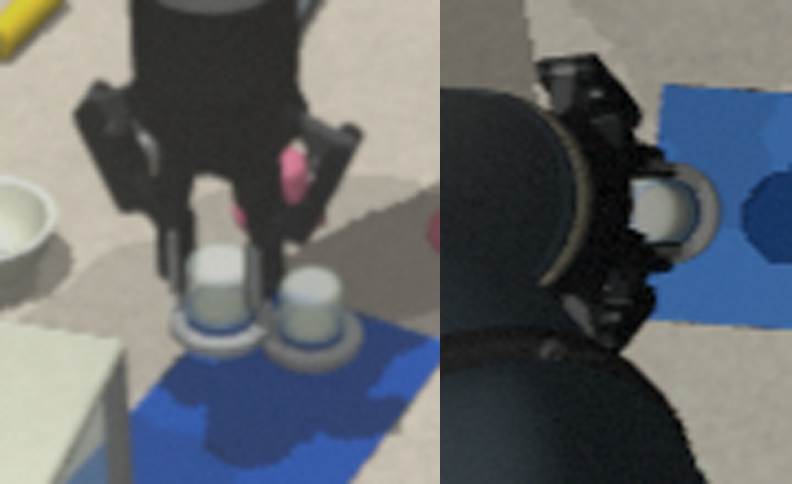

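```bash
python3 -m handwheel '[-46.5,-474,0,0,-1,-46.5,-474,0,0,-1,-46.5,-474,0,0,-1,-46.5,-474,0,0,-1,-46.5,-474,0,0,-1,-46.5,-474,0,0,-1,-46.5,-474,0,0,-1,-46.5,-474,0,0,-1,-46.5,-474,0,0,-1,-46.5,-474,0,0,-1,-46.5,-474,0,0,-1,-46.5,-474,0,0,-1,-46.5,-474,0,0,-1,-46.5,-474,0,0,-1,-46.5,-474,-20,0,-1,-46.5,-474,-40,0,-1,-46.5,-474,-55,0,-1,-46.5,-474,-62,0,-1,-46.5,-474,-62,0,-1,-46.5,-474,-62,0,-1]'; python3 - <<'E'
from h import *
im=optics.capture('side'); cv2.imwrite('pics/s7.png',im[:,:,::-1])
im=optics.capture('top'); cv2.imwrite('pics/t7.png',im[:,:,::-1])
o=arm.get_obs(); print(o['tcp_pos'],o['contact_force'],o['width'])
p=np.array([.4324,-.092,.0]); print('top px holder base top(z .037)',proj('top',p+[0,0,.037]),'gauge',proj('top',p+[0,0,.022]),'side',proj('side',p+[0,0,.037]),proj('side',p+[0,0,.022]))
a=cv2.imread('pics/s7.png')[190:270,340:420]; b=cv2.imread('pics/t7.png')[250:330,325:405]
cv2.imwrite('pics/c8.png',np.hstack([cv2.resize(a,(400,400),interpolation=2),cv2.resize(b,(400,400),interpolation=2)]))
E
```

```text
time_s: 8.63
tcp_pos: [0.4323, -0.0911, 0.0193]
tcp_rot: [-179.9, -0.0, 96.3]
contact_force: [0.3, -0.1, -0.3]
width: 0.0319
[ 0.43293448 -0.09171473  0.01997409] [ 0.582702    0.30517283 -0.8346324 ] 0.032127956972950275
top px holder base top(z .037) [365.70218698 291.7164681 ] gauge [365.04501625 291.5957799 ] side [382.07294066 231.46086818] [381.74457747 236.00482046]
```

View pics/c8.png

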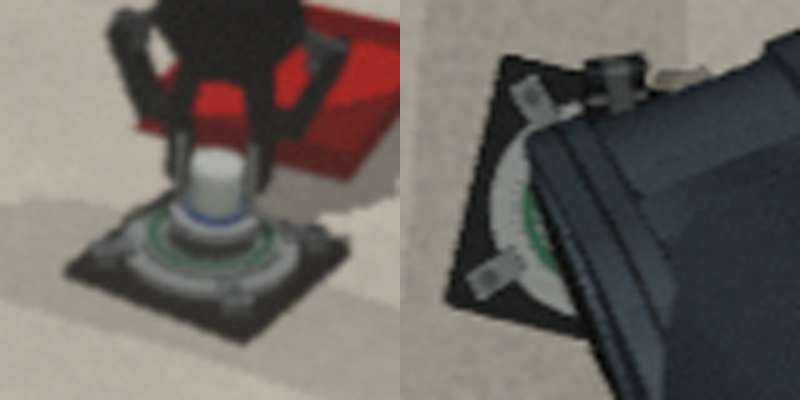

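```bash
python3 -m handwheel '[0,0,-2,0,-1,0,0,-4,0,-1,0,0,-5,0,-1,0,0,-5,0,-1]'; python3 -m handwheel '[0,0,-1,0,-1,0,0,-2,0,-1,0,0,-2,0,-1]';python3 -m handwheel '[0,0,-0.5,0,-1,0,0,-1,0,-1,0,0,-1,0,-1]'
```

```text
time_s: 9.07
tcp_pos: [0.4324, -0.0923, 0.0144]
tcp_rot: [180.0, 0.0, 96.2]
contact_force: [0.3, 0.2, -0.6]
width: 0.032
time_s: 9.32
tcp_pos: [0.4324, -0.0922, 0.0123]
tcp_rot: [-180.0, -0.0, 96.2]
contact_force: [1.1, -0.1, 0.7]
width: 0.0316
time_s: 9.57
tcp_pos: [0.4324, -0.0922, 0.0113]
tcp_rot: [-180.0, -0.0, 96.2]
contact_force: [-0.1, 0.2, -0.7]
width: 0.0322
```

```bash
python3 -m handwheel '[0,0,-0.5,0,-1,0,0,-1,0,-1,0,0,-1,0,-1]'; python3 -m handwheel '[0,0,-0.5,0,-1,0,0,-1,0,-1,0,0,-1,0,-1]'
```

```text
time_s: 9.82
tcp_pos: [0.4324, -0.0922, 0.0103]
tcp_rot: [-180.0, -0.0, 96.2]
contact_force: [-0.1, 0.3, 0.3]
width: 0.032
time_s: 10.07
tcp_pos: [0.4324, -0.0922, 0.0093]
tcp_rot: [-180.0, -0.0, 96.2]
contact_force: [0.2, 0.7, -0.7]
width: 0.0321
```

```bash
python3 -m handwheel '[0,0,0,0,0.2,0,0,0,0,0.2,0,0,0,0,0.2,0,0,0,0,0.2,0,0,0,0,0.2,0,0,0,0,0.2,0,0,0,0,0.2,0,0,0,0,0.2]'; python3 - <<'E'
from h import *
im=optics.capture('side'); cv2.imwrite('pics/s8.png',im[:,:,::-1])
o=arm.get_obs(); print(o['tcp_pos'],o['contact_force'],o['width'])
a=cv2.imread('pics/s7.png')[190:270,340:420]; b=cv2.imread('pics/s8.png')[190:270,340:420]
for z in (.031,.042): print(proj('side',[.4324,-.092,z+.021]))
cv2.imwrite('pics/c9.png',cv2.resize(b,(400,400),interpolation=2))
E
```

```text
time_s: 10.73
tcp_pos: [0.4324, -0.0922, 0.0094]
tcp_rot: [180.0, -0.0, 96.2]
contact_force: [0.0, 0.1, -0.9]
width: 0.0515
[ 0.43243767 -0.09218662  0.00940544] [ 0.73383245  0.12808985 -0.1396011 ] 0.05102112721937085
[382.40475318 226.86918339]
[382.6503062  223.47117401]
```

View pics/c9.png

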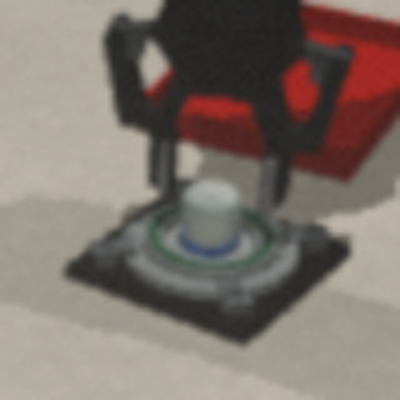

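```bash
python3 -m handwheel '[0,0,-4,0,0.2,0,0,-8,0,0.2,0,0,-8,0,0.2]'; python3 -m handwheel '[0,0,0,0,-1,0,0,0,0,-1,0,0,0,0,-1,0,0,0,0,-1,0,0,0,0,-1,0,0,0,0,-1,0,0,0,0,-1,0,0,0,0,-1]'
```

```text
time_s: 11.03
tcp_pos: [0.4321, -0.0921, 0.0006]
tcp_rot: [-180.0, -0.0, 96.2]
contact_force: [-0.3, -0.2, -0.2]
width: 0.0513
time_s: 11.7
tcp_pos: [0.4333, -0.092, 0.0016]
tcp_rot: [179.9, -0.0, 96.2]
contact_force: [3.9, 0.8, 5.5]
width: 0.0318
```

```bash
python3 -m handwheel '[0,0,5,0,-1,0,0,12,0,-1,0,0,25,0,-1,0,0,60,0,-1,0,0,85,0,-1,0,0,85,0,-1,216.5,60,85,0,-1,216.5,60,85,0,-1,216.5,60,85,0,-1,216.5,60,85,0,-1,216.5,60,85,0,-1,216.5,60,85,0,-1,216.5,60,85,0,-1,216.5,60,85,0,-1,216.5,60,85,0,-1,216.5,60,60,0,-1,216.5,60,35,0,-1,216.5,60,25,0,-1,216.5,60,25,0,-1,216.5,60,25,0,-1]'; python3 - <<'E'
from h import *
for n in('side','top'): cv2.imwrite(f'pics/{n}9.png',optics.capture(n)[:,:,::-1])
o=arm.get_obs(); print(o['tcp_pos'],o['contact_force'],o['width'])
a=cv2.imread('pics/side9.png')[180:270,265:345]; b=cv2.imread('pics/top9.png')[160:250,300:380]
cv2.imwrite('pics/c10.png',np.hstack([cv2.resize(a,(400,450),interpolation=2),cv2.resize(b,(400,450),interpolation=2)]))
E
```

```text
time_s: 13.37
tcp_pos: [0.6481, -0.0327, 0.0266]
tcp_rot: [-179.9, 0.0, 96.2]
contact_force: [0.8, -0.1, -0.2]
width: 0.0316
[ 0.64946359 -0.03234755  0.0278063 ] [ 0.3359103   0.17146834 -0.54253378] 0.031598155211765525
```

```bash
python3 -m handwheel '[0,0,-6,0,-1,0,0,-10,0,-1,0,0,-12,0,-1,0,0,-12,0,-1]'; python3 -m handwheel '[0,0,-1,0,-1,0,0,-2,0,-1,0,0,-2,0,-1]'; python3 -m handwheel '[0,0,-1,0,-1,0,0,-2,0,-1,0,0,-2,0,-1]'
```

```text
time_s: 13.8
tcp_pos: [0.6486, -0.0322, 0.0139]
tcp_rot: [-180.0, -0.0, 96.2]
contact_force: [0.5, -0.9, -0.1]
width: 0.0318
time_s: 14.05
tcp_pos: [0.6489, -0.0322, 0.0122]
tcp_rot: [-180.0, -0.0, 96.2]
contact_force: [-0.3, -0.0, -0.9]
width: 0.0317
time_s: 14.3
tcp_pos: [0.6488, -0.0322, 0.0102]
tcp_rot: [-180.0, -0.0, 96.2]
contact_force: [0.9, -1.4, -0.7]
width: 0.0317
```

```bash
python3 -m handwheel '[0,0,-0.5,0,-1,0,0,-1,0,-1,0,0,-1,0,-1]'; python3 -m handwheel '[0,0,-0.5,0,-1,0,0,-0.5,0,-1]'
```

```text
time_s: 14.55
tcp_pos: [0.649, -0.0322, 0.0098]
tcp_rot: [180.0, 0.0, 96.2]
contact_force: [-2.1, -0.3, 2.9]
width: 0.0316
time_s: 14.72
tcp_pos: [0.649, -0.0322, 0.0097]
tcp_rot: [180.0, 0.0, 96.2]
contact_force: [-2.9, -0.9, 8.5]
width: 0.0312
```

```bash
python3 -m handwheel '[0,0,0.5,0,-1,0,0,0.5,0,0.2,0,0,0.5,0,0.2,0,0,0.5,0,0.2,0,0,0.5,0,0.2,0,0,0.5,0,0.2,0,0,0.5,0,0.2,0,0,20,0,0.2,0,0,50,0,0.5,0,0,80,0,1,0,0,80,0,1]';  python3 - <<'E'
from h import *
for n in('side','top'): cv2.imwrite(f'pics/{n}10.png',optics.capture(n)[:,:,::-1])
o=arm.get_obs(); print(o['tcp_pos'],o['contact_force'],o['width'])
a=cv2.imread('pics/side10.png')[180:280,265:345]; b=cv2.imread('pics/top10.png')[160:260,290:370]
cv2.imwrite('pics/c10.png',np.hstack([cv2.resize(a,(400,500),interpolation=2),cv2.resize(b,(400,500),interpolation=2)]))
E
```

```text
time_s: 15.63
tcp_pos: [0.6522, -0.0316, 0.0947]
tcp_rot: [179.5, 0.0, 96.2]
contact_force: [1.4, 0.3, 1.4]
width: 0.0844
[ 0.64981531 -0.03221386  0.0902335 ] [-0.1512383   0.60684025 -0.11202858] 0.08553104074034468
```

View pics/c10.png

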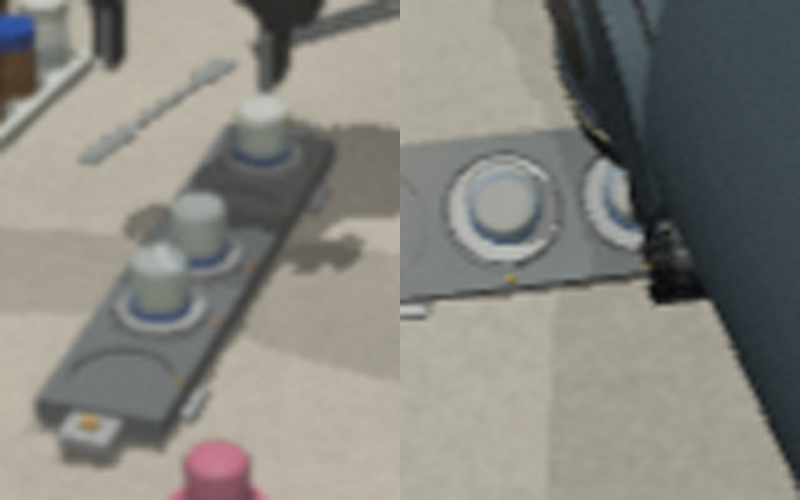

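```bash
python3 -m handwheel '[-169.5,304.5,0,0,1,-169.5,304.5,0,0,1,-169.5,304.5,0,0,1,-169.5,304.5,0,0,1,-169.5,304.5,0,0,1,-169.5,304.5,0,0,1,-169.5,304.5,0,0,1,-169.5,304.5,0,0,1,-169.5,304.5,0,0,1,-169.5,304.5,0,0,1,-169.5,304.5,0,0,1,-169.5,304.5,0,0,1,-169.5,304.5,0,0,1]'; python3 -m handwheel '[0,0,-35,0,1,0,0,-70,0,1,0,0,-90,0,1,0,0,-97.5,0,1,0,0,-97.5,0,1,0,0,-97.5,0,1,0,0,-97.5,0,1]';python3 -m handwheel '[0,0,0,0,-1,0,0,0,0,-1,0,0,0,0,-1,0,0,0,0,-1,0,0,0,0,-1,0,0,0,0,-1,0,0,0,0,-1,0,0,0,0,-1,0,0,0,0,-1]'
```

```text
time_s: 16.82
tcp_pos: [0.48, 0.2705, 0.0883]
tcp_rot: [-180.0, 0.1, 96.1]
contact_force: [-0.7, 0.7, -0.4]
width: 0.0855
time_s: 17.4
tcp_pos: [0.4805, 0.2725, -0.0073]
tcp_rot: [179.9, -0.0, 96.2]
contact_force: [-0.1, 0.1, -0.3]
width: 0.085
time_s: 18.15
tcp_pos: [0.4797, 0.2724, -0.0078]
tcp_rot: [179.9, -0.0, 96.2]
contact_force: [-1.5, -1.1, 10.0]
width: 0.0317
```

```bash
python3 -m handwheel '[0,0,10,0,-1,0,0,30,0,-1,0,0,60,0,-1,0,0,90,0,-1,0,0,90,0,-1,-46,-364.5,90,0,-1,-46,-364.5,90,0,-1,-46,-364.5,90,0,-1,-46,-364.5,90,0,-1,-46,-364.5,90,0,-1,-46,-364.5,90,0,-1,-46,-364.5,90,0,-1,-46,-364.5,90,0,-1,-46,-364.5,90,0,-1,-46,-364.5,90,0,-1,-46,-364.5,90,0,-1,-46,-364.5,90,0,-1,-46,-364.5,60,0,-1,-46,-364.5,40,0,-1,-46,-364.5,40,0,-1]'; python3 -m handwheel '[0,0,-7,0,-1,0,0,-12,0,-1,0,0,-14,0,-1,0,0,-14,0,-1]'; python3 -m handwheel '[0,0,-1,0,-1,0,0,-2,0,-1,0,0,-2,0,-1]'
```

```text
time_s: 19.82
tcp_pos: [0.4321, -0.0902, 0.0291]
tcp_rot: [-179.8, -0.1, 96.4]
contact_force: [-0.6, 0.3, -0.5]
width: 0.0318
time_s: 20.15
tcp_pos: [0.4337, -0.0919, 0.0176]
tcp_rot: [180.0, 0.0, 96.2]
contact_force: [0.0, 0.2, -0.5]
width: 0.0315
time_s: 20.4
tcp_pos: [0.4336, -0.0923, 0.0156]
tcp_rot: [180.0, 0.0, 96.2]
contact_force: [0.5, 0.4, -1.2]
width: 0.0324
```

```bash
python3 -m handwheel '[0,0,-1,0,-1,0,0,-2,0,-1,0,0,-2,0,-1]'
```

```text
time_s: 20.65
tcp_pos: [0.4334, -0.0922, 0.0133]
tcp_rot: [-180.0, -0.0, 96.2]
contact_force: [0.4, -0.4, -0.9]
width: 0.032
```

```bash
python3 -m handwheel '[0,0,-0.5,0,-1,0,0,-1,0,-1,0,0,-1,0,-1]'; python3 -m handwheel '[0,0,-0.5,0,-1,0,0,-0.5,0,-1]'
```

```text
time_s: 20.9
tcp_pos: [0.4334, -0.0922, 0.0123]
tcp_rot: [-180.0, -0.0, 96.2]
contact_force: [0.5, -0.1, -0.6]
width: 0.032
time_s: 21.07
tcp_pos: [0.4334, -0.0922, 0.0118]
tcp_rot: [-180.0, -0.0, 96.2]
contact_force: [-0.3, -0.5, -1.8]
width: 0.0321
```

```bash
python3 -m handwheel '[0,0,-0.5,0,-1,0,0,-0.5,0,-1]'; python3 -m handwheel '[0,0,-0.5,0,-1,0,0,-0.5,0,-1]'; python3 -m handwheel '[0,0,-0.5,0,-1,0,0,-0.5,0,-1]'
```

```text
time_s: 21.23
tcp_pos: [0.4334, -0.0922, 0.0113]
tcp_rot: [-180.0, -0.0, 96.2]
contact_force: [0.8, -0.3, -0.8]
width: 0.0318
time_s: 21.4
tcp_pos: [0.4334, -0.0922, 0.0108]
tcp_rot: [-180.0, -0.0, 96.2]
contact_force: [0.3, 0.4, -0.6]
width: 0.0319
time_s: 21.57
tcp_pos: [0.4334, -0.0922, 0.0103]
tcp_rot: [-180.0, -0.0, 96.2]
contact_force: [0.2, -0.4, -0.8]
width: 0.0318
```

```bash
python3 -m handwheel '[0,0,-0.5,0,-1,0,0,-0.5,0,-1]'; python3 -m handwheel '[0,0,-0.5,0,-1,0,0,-0.5,0,-1]'
```

```text
time_s: 21.73
tcp_pos: [0.4335, -0.0922, 0.0098]
tcp_rot: [180.0, -0.0, 96.2]
contact_force: [-0.2, 0.2, 0.1]
width: 0.0318
time_s: 21.9
tcp_pos: [0.4338, -0.092, 0.0094]
tcp_rot: [180.0, -0.0, 96.2]
contact_force: [0.4, 0.1, -0.0]
width: 0.0319
```

```bash
python3 -m handwheel '[0,0,0,0,0.2,0,0,0,0,0.2,0,0,0,0,0.2,0,0,0,0,0.2,0,0,0,0,0.2,0,0,0,0,0.2,0,0,0,0,0.2,0,0,0,0,0.2,0,0,0,0,0.2,0,0,0,0,0.2]'; python3 - <<'E'
from h import *
im=optics.capture('side'); cv2.imwrite('pics/s11.png',im[:,:,::-1])
a=cv2.imread('pics/s8.png')[190:270,340:420]; b=cv2.imread('pics/s11.png')[190:270,340:420]
cv2.imwrite('pics/c11.png',np.hstack([cv2.resize(x,(400,400),interpolation=2) for x in (a,b)]))
E
```

```text
time_s: 22.73
tcp_pos: [0.4334, -0.0922, 0.0094]
tcp_rot: [180.0, 0.0, 96.2]
contact_force: [0.4, -0.8, -0.0]
width: 0.0514
```

View pics/c11.png

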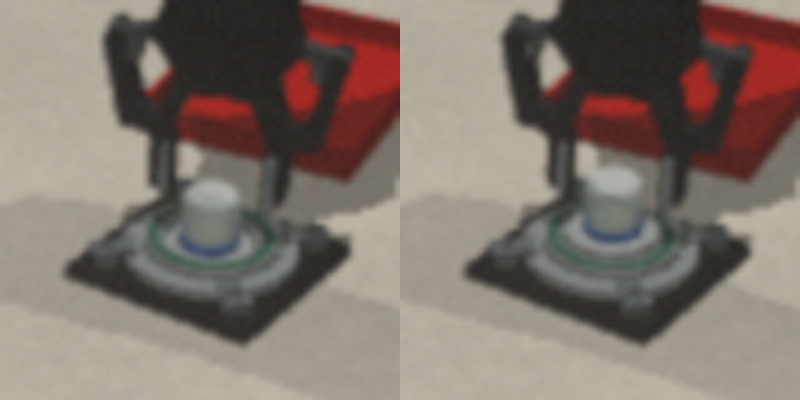

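```bash
python3 -m handwheel '[0,0,0,0,-1,0,0,0,0,-1,0,0,0,0,-1,0,0,0,0,-1,0,0,0,0,-1,0,0,0,0,-1,0,0,0,0,-1,0,0,0,0,-1]'; python3 -m handwheel '[0,0,5,0,-1,0,0,12,0,-1,0,0,40,0,-1,0,0,70,0,-1,0,0,70,0,-1,14,-221,70,0,-1,14,-221,70,0,-1,14,-221,70,0,-1,14,-221,70,0,-1,14,-221,70,0,-1,14,-221,70,0,-1,14,-221,70,0,-1,14,-221,70,0,-1,14,-221,70,0,-1,14,-221,35,0,-1,14,-221,10,0,-1,14,-221,0,0,-1,14,-221,-5,0,-1,14,-221,-5,0,-1,14,-221,-5,0,-1]'; python3 -m handwheel '[0,0,-2,0,-1,0,0,-4,0,-1,0,0,-4,0,-1]'; python3 -m handwheel '[0,0,-1,0,-1,0,0,-2,0,-1,0,0,-2,0,-1]'
```

```text
time_s: 23.45
tcp_pos: [0.4341, -0.0921, 0.0095]
tcp_rot: [179.9, 0.0, 96.2]
contact_force: [4.0, 0.3, 2.0]
width: 0.032
time_s: 25.12
tcp_pos: [0.4481, -0.3127, 0.0053]
tcp_rot: [180.0, 0.0, 96.3]
contact_force: [-0.5, -0.2, -0.5]
width: 0.0318
time_s: 25.37
tcp_pos: [0.4476, -0.3134, 0.0008]
tcp_rot: [180.0, 0.0, 96.2]
contact_force: [-1.0, 0.6, -0.2]
width: 0.0317
time_s: 25.62
tcp_pos: [0.4474, -0.3133, -0.0017]
tcp_rot: [-180.0, 0.0, 96.2]
contact_force: [0.3, -0.5, -0.5]
width: 0.0317
```

```bash
python3 -m handwheel '[0,0,-1,0,-1,0,0,-2,0,-1,0,0,-2,0,-1]'; python3 -m handwheel '[0,0,-0.5,0,-1,0,0,-1,0,-1,0,0,-1,0,-1]'; python3 -m handwheel '[0,0,-0.5,0,-1,0,0,-0.5,0,-1]'
```

```text
time_s: 25.87
tcp_pos: [0.4473, -0.3131, -0.0038]
tcp_rot: [-180.0, -0.0, 96.2]
contact_force: [-0.7, -0.7, -0.5]
width: 0.0318
time_s: 26.12
tcp_pos: [0.4474, -0.3132, -0.0047]
tcp_rot: [-180.0, -0.0, 96.2]
contact_force: [1.0, -0.7, -0.4]
width: 0.0318
time_s: 26.28
tcp_pos: [0.4474, -0.3132, -0.0052]
tcp_rot: [-180.0, -0.0, 96.2]
contact_force: [-0.1, 0.7, -1.0]
width: 0.0317
```

```bash
python3 -m handwheel '[0,0,-0.5,0,-1,0,0,-0.5,0,-1]'; python3 -m handwheel '[0,0,-0.5,0,-1,0,0,-0.5,0,-1]'
```

```text
time_s: 26.45
tcp_pos: [0.4474, -0.3132, -0.0057]
tcp_rot: [-180.0, -0.0, 96.2]
contact_force: [0.7, -1.1, -1.0]
width: 0.0317
time_s: 26.62
tcp_pos: [0.4474, -0.3132, -0.0062]
tcp_rot: [-180.0, -0.0, 96.2]
contact_force: [0.5, -1.1, -0.7]
width: 0.0316
```

```bash
python3 -m handwheel '[0,0,-0.5,0,-1,0,0,-0.5,0,-1]'; python3 -m handwheel '[0,0,-0.5,0,-1,0,0,-0.5,0,-1]'
```

```text
time_s: 26.78
tcp_pos: [0.4475, -0.3134, -0.0065]
tcp_rot: [180.0, 0.0, 96.2]
contact_force: [-0.6, -0.9, 2.0]
width: 0.0318
time_s: 26.95
tcp_pos: [0.4475, -0.3137, -0.0068]
tcp_rot: [180.0, 0.0, 96.2]
contact_force: [-1.1, -1.9, 5.5]
width: 0.0316
```

Floor contact at TCP −6.5, as expected. I'll release, raise the arm and step back.

```bash
python3 -m handwheel '[0,0,0.5,0,-1,0,0,0.5,0,0.2,0,0,0.5,0,0.2,0,0,0.5,0,0.2,0,0,0.5,0,0.2,0,0,0.5,0,0.2,0,0,0.5,0,0.2,0,0,0.5,0,0.2,0,0,20,0,0.2,0,0,55,0,0.2,0,0,95,0,0.2,0,0,135,0,0.5,0,0,170,0,1,0,0,205,0,1,-120,-200,205,0,1,-120,-200,205,0,1,-120,-200,205,0,1,-120,-200,205,0,1,-120,-200,205,0,1,-120,-200,205,0,1]'; python3 -m handwheel '[-40,-60,0,0,1,-40,-60,0,0,1,-40,-60,0,0,1,-40,-60,0,0,1]'; python3 - <<'E'
from h import *
for n in('side','top'): cv2.imwrite(f'pics/{n}12.png',optics.capture(n)[:,:,::-1])
a=cv2.imread('pics/side12.png')[170:370,230:430]; b=cv2.imread('pics/top12.png')[130:330,250:530]
cv2.imwrite('pics/c12.png',np.hstack([cv2.resize(a,(333,333),interpolation=2),cv2.resize(b,(466,333),interpolation=2)]))
# holder in tray position
print(proj('top',[.4475,-.3132,.045]),proj('side',[.4475,-.3132,.045]),arm.get_obs()['tcp_pos'])
d=cv2.absdiff(cv2.imread('pics/side0.png'),cv2.imread('pics/side12.png')).max(2)
E
```

```text
time_s: 28.62
tcp_pos: [0.3233, -0.5173, 0.1976]
tcp_rot: [-179.9, 0.1, 95.9]
contact_force: [-0.4, -0.8, -0.2]
width: 0.0853
time_s: 28.95
tcp_pos: [0.2853, -0.5746, 0.1971]
tcp_rot: [-180.0, -0.0, 96.0]
contact_force: [0.7, 0.7, 1.1]
width: 0.085
[464.66088566 284.05701822] [398.80998235 195.67684991] [ 0.28813209 -0.5722947   0.19774658]
```

View pics/c12.png

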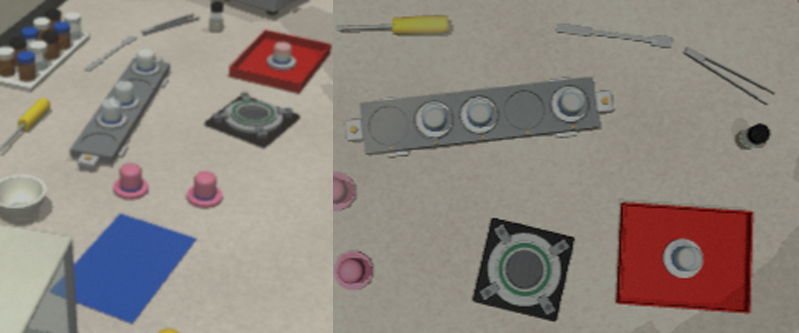

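The final views show one holder upright in pocket 2 (right-hand crop, 479,115) and one standing flat in the red tray (684,258). The gauge and mat are empty, and nothing else has moved.

```bash
python3 -c "
from station import arm
print(arm.hand_in())"
```

```text
the job is handed in; nothing more can be done
None
```

Both holders are sorted and the job is handed in, at about 29 s of the 66 s allowed.

- **Holder A (far end of the mat):** it slid to the floor of the gauge by itself. Its dome top stood at about row 228, where 227 was predicted for seated and 223 for stuck. I placed it in pocket 2 of the stick.
- **Holder B:** it stayed up on the ring, with its dome about 9 mm higher than A's in the same view. I placed it in the middle of the red reject tray.

**Last checks:** in the final pictures both holders stand flat and upright. The gauge and mat are empty, and the loaded holders, look-alikes and other items in those pictures look undisturbed. The jar, and most of the yellow look-alike, lay outside the final crops, so I did not look at them again. The force readings printed after each move never passed about 10 N.

**What disagreed or went over:**
- **Finger height:** in both cameras the open fingertips stood roughly 35 mm above the reported TCP, against the 13 mm stated. I lowered the open fingers to a reported z of −20 mm without contact. I set the grasp heights from the images and from contact instead.
- **Gripper width:** it read about 32 mm on the 34 mm domes.
- **Pictures:** I viewed 16, against a budget of 10.

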